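# Walk the tube block round against the bench stop

### The job

The heavy aluminium tube block stands roughly end-on to the low metal stop rail on the bench. Without gripping or lifting it, walk it round by pushing at its corners with the fingertips until one of its long sides (either one) lies flush against the front of the stop and neither of its ends sticks out past the end of the stop. Leave the dropper bottles and the marker round it where they are.

Things in the scene. Friction and masses are not known exactly. Their poses are not given: they have to be found in the camera images.
- tube_block: Loose rectangular bare-aluminium tube heating block with 24 round wells in its top, about 0.9 kg, standing flat on the worktop. 90 mm along its x, 120 mm along its y (the two long sides are the faces at x = +-45 mm and are alike), 40 mm high. Origin at the centre of its underside, z up. It slides with ordinary friction: 3 to 10 N moves it, and it stays where it is left. Too wide to grip.
- stop: Fixed aluminium stop rail: bar 200 mm long (its y), 12 mm thick, 26 mm high, two flat screw heads on top. Origin at the middle of the lower edge of its front face; that face is its plane x = 0, the bar fills x = 0 to 12, y = -100 to 100 mm. Its -x points to the robot's right and somewhat back towards it; the block stands on that side. Flush and centred, the block's origin is at x = -45, y = 0 mm.
- back_bottle_1: Small upright white dropper bottle with a red cap, 23 mm across, 63 mm high, behind the stop (on the side away from the block), near its far end. Origin at the centre of its underside. Not to be moved. The back wall beyond it carries solid trunking and boxes (from 0.62 m ahead of the robot, 0.12 m up and higher): a hand pointing down with its fingers within x = 0.55 m clears them.
- back_bottle_2: Small upright white dropper bottle with a red cap, 24 mm across, 63 mm high, behind the stop (on the side away from the block), near the end closer to the robot. Origin at the centre of its underside. Not to be moved.
- right_bottle: Small upright white dropper bottle with a red cap, 23 mm across, 58 mm high, to the right of the block, 8 cm or more from it. Origin at the centre of its underside. Not to be moved.
- pen: Black marker lying on the worktop, 134 mm long along its y, 12 mm thick, to the right of the block and farther from the robot. Origin under its middle. Not to be moved.
Not all that is in view belongs to the job. What is shaped like the tube_block but green is not meant.

How it is judged:
By the outcome, as a careful person would: the job done as asked, in the order asked, and still so for the second after the job is handed in, with the robot touching nothing.
It also fails if it takes over 72 s, if anything falls off the work surface, if the arm or the gripper's body presses on something with over 40 N, if the wrist force passes 120 N, or if a joint passes its speed limit or range.

### The arm

A 7-joint arm with a two-finger parallel gripper is mounted at the origin on the work surface; the furniture and walls round the work are solid. World frame = base frame: x ahead of the robot, y to its left, z up, the work surface at z = 0. Lengths are in m, angles in rad, forces in N, time in s.
With the tool pointing down it reaches from about 0.375 to 0.925 m from the base axis. Payload 3.1 kg.
Tool frame: the origin (TCP) lies on the centre line of the jaws, within the pads' length; the fingertips stand 19 mm ahead of it and the grasp point (between the pads) is the TCP; z points along the fingers, y is the direction in which the jaws open and shut (so a half turn about z gives the same grasp; the last joint's range is limited). The gripper opens to 85 mm and grips with 20 to 120 N. Pads are 22 mm wide; open, the fingers measure 114 mm over their backs; the gripper's body (76 mm by 85 mm) begins 54 mm behind the grasp point. The pads swing forward as they close: fully open they stand 13 mm farther back than shut.
Start: joints at [-1.334, 0.383, 0.044, 1.598, -0.018, 1.161, -0.05], TCP at [0.214, 0.614, 0.25] pointing down, gripper open.
Joint ranges: [-2.61, 2.61], [-0.41, 2.15], [-1.48, 1.57], [0, 2.5], [-1.57, 4.71], [0.05, 1.97], [-2.85, 2.85]. Speed limits (rad/s): [2.79, 2.79, 3.14, 3.14, 3.14, 3.14, 3.14].

### API

Orientations are given as a unit quaternion [x, y, z, w].
In Python, from plant import readout, capture, calibration, ticket gives the robot as it stands.
- The arm moves only by the shell command python3 -m handwheel 'ROWS' [FORCE]. ROWS is JSON, a list of rows, each a list of 7 numbers: the shift along the world's x, y, z in cm, then the turn, a rotation vector about the world's x, y, z in degrees, then the opening, from -1 (shut) to 1 (fully open). In form: [[x, y, z, ax, ay, az, gripper], ...]. A call has 1 to 12 rows; each row shifts and turns the commanded pose from where the row before left it; what a row does not reach is not made up. A row lasts 1/12 s, in which the tool goes at most 41.7 mm and 7.16 degrees, less where a joint would pass 70% of its speed; a pose out of reach is approached as far as the arm can. A call is refused whole if a number of a shift passes 4.17 or a number of a turn 7.16, either way. A call with a gripper value outside its range is refused whole. The fingers move at their own pace and stop on an object; FORCE is the grip in N (left out, the last holds). Time passes only in rows, so rows that do not move let the fingers close. It gives the time, the measured TCP pose, the force and the opening at its end, in the units of the state.
- readout.read_state(): the state, without advancing time (a new reading comes with each control period).
- capture(name): name is "scene" or "top"; returns the picture (400x640x3 uint8, red, green, blue); there is no depth.
- calibration(name): a dict with "fov_y" (degrees; the focal length in pixels is half the picture's height over the tangent of half this angle, whatever the lens; pixels are square), "cx", "cy" (the principal point, pixels), "rvec" (rotation vector, rad) and "tvec" (3), from world to camera coordinates, as OpenCV has them. Camera axes: x right, y down, z forward; pixel columns grow to the right and rows downward; lengths in m; the calibration is good to about 2 mm. A picture is of the moment at which its call begins. calibration takes no time and is no camera call.
- ticket.sign_off(): hands the job in, once; it reports no verdict.
The state is a dict: "time": time; "joints": joint angles; "dq": joint speeds; "joint_efforts": joint torques, N m; "eef_pos": TCP position; "tcp_rot": TCP orientation; "contact_force": force on the tool from outside, world axes, zero at the start; "ft_torque": the same for the moment, N m; "width": finger opening in m.
Only numpy, scipy, OpenCV 4.12 (cv2) and the standard library are available. Lean on these libraries where they do the work, as an engineer would, in place of code of your own. Each camera call takes 0.05 s, during which the arm holds its last target.

## Working session

There is one attempt and no reset: what is moved stays moved. The work goes in short steps, Python scripts to look and compute and a shell command to move; the robot and the scene stay as the last step left them, time stands still between calls to the robot, and variables do not carry over. Pictures are saved under pics/ and viewed, and the job is handed in when it is done.

```bash
ls; mkdir -p pics; python3 - <<'E'
from plant import readout, capture, calibration
import cv2
for n in("scene","top"):
    cv2.imwrite(f"pics/{n}0.png",capture(n)[:,:,::-1]); print(n,calibration(n))
print(readout.read_state())
E
```

```text
pics
scene {'fov_y': 48.839003607954425, 'cx': 322.69750133410895, 'cy': 191.66526116162046, 'rvec': array([ 0.61202808, -2.36715127,  1.55376788]), 'tvec': array([0.53286069, 0.05934366, 1.06288472])}
top {'fov_y': 53.25425881210876, 'cx': 328.6116859831587, 'cy': 199.39598255933285, 'rvec': array([ 2.20614259, -2.17714156,  0.09139586]), 'tvec': array([0.23244628, 0.44107604, 1.09280304])}
{'time': 0.1, 'joints': array([-1.33379518,  0.38375242,  0.04382564,  1.59943153, -0.01788827,
        1.16118091, -0.04992308]), 'dq': array([ 1.74804739e-03, -1.90142775e-03, -1.01048042e-03, -2.45197597e-03,
        5.17459181e-05, -1.28816469e-03,  2.75340004e-04]), 'joint_efforts': array([ 2.96111641e-03, -4.34727395e+01,  1.02937214e+00, -2.50452644e+01,
        1.08127319e-02,  5.45260569e-03, -5.08412000e-06]), 'eef_pos': array([0.21330731, 0.6131456 , 0.24900631]), 'tcp_rot': array([ 1.66584496e-01,  9.86026465e-01, -1.18254717e-03, -1.33173230e-04]), 'contact_force': array([ 0.94416106, -0.4820698 , -0.36406995]), 'ft_torque': array([-0.03348931, -0.04313189, -0.0212514 ]), 'width': 0.08518592852557899}
```

View pics/scene0.png

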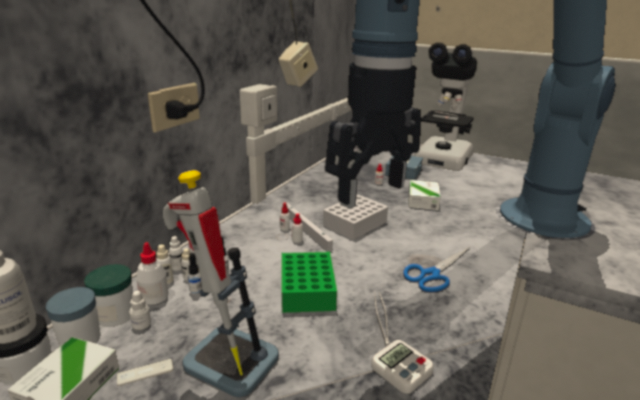

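View pics/top0.png

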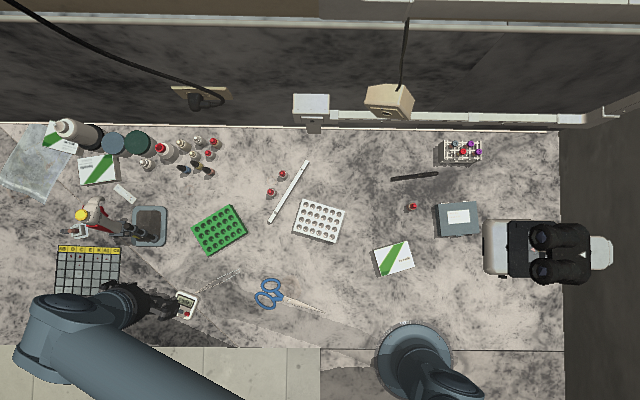

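The top view shows the stop rail from (307,161) to (270,222) and bottles behind it at (282,174) and (271,192). The right bottle is at (412,206) and the pen at (414,176). Two things could be taken for the block: the bare grey 24-well block at (319,221) and the green one at (219,230). I choose the grey one and check it in a close crop.

```bash
python3 - <<'E'
import cv2
a=cv2.imread("pics/top0.png")[145:265,245:375]
cv2.imwrite("pics/crop0.png",cv2.resize(a,None,fx=5,fy=5,interpolation=cv2.INTER_CUBIC)[:600])
E
cat > h.py <<'E'
import numpy as np,cv2
from plant import readout,capture,calibration
def cam(n):
    c=calibration(n);f=200/np.tan(np.radians(c['fov_y']/2))
    R=cv2.Rodrigues(c['rvec'])[0];K=np.array([[f,0,c['cx']],[0,f,c['cy']],[0,0,1]])
    return K,R,c['tvec']
def ray(n,u,v,z):
    K,R,t=cam(n);d=R.T@np.linalg.inv(K)@[u,v,1];o=-R.T@t
    return o+d*(z-o[2])/d[2]
def proj(n,P):
    K,R,t=cam(n);p=(R@np.atleast_2d(P).T).T+t;q=(K@p.T).T
    return q[:,:2]/q[:,2:]
E
```

```text
(no output)
```

View pics/crop0.png

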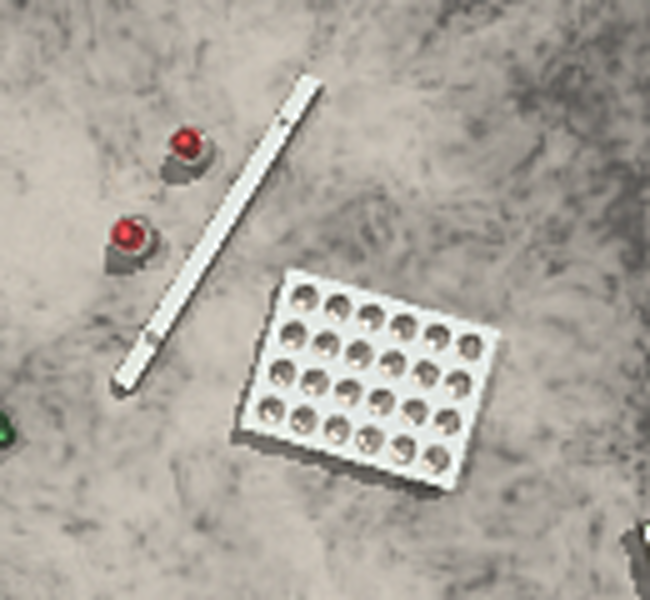

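The crop shows the grey 24-well block, with top corners at crop (288,270), (499,330), (452,490) and (240,428). The stop's top runs from (308-322,75-87) to (113-130,381-392).

```bash
python3 - <<'E'
from h import *
f=lambda p:((p[0]+.5)/5-.5+245,(p[1]+.5)/5-.5+145)
B=[ray("top",*f(p),.04) for p in[(288,270),(499,330),(452,490),(240,428)]]
S=[ray("top",*f(p),.026) for p in[(308,73),(322,87),(130,392),(113,381)]]
print(np.round(B,4));print([np.round(np.linalg.norm(B[i]-B[i-1]),4) for i in range(4)],np.mean(B,0))
print(np.round(S,4));print([np.round(np.linalg.norm(S[i]-S[i-1]),4) for i in range(4)],np.mean(S,0))
d=S[1]-S[2];print("stop dir deg",np.degrees(np.arctan2(d[1],d[0])))
for i,j in((3,0),(2,1),(0,1),(3,2)):
    e=B[j]-B[i];print("blk",np.degrees(np.arctan2(e[1],e[0])))
for n,p,z in(("bb1",(187,142),.06),("bb2",(128,235),.06)):print(n,ray("top",*f(p),z))
print("rb",ray("top",412,205.5,.058),"pen",ray("top",391,180,.01),ray("top",437,173,.01))
E
```

```text
[[0.4373 0.3101 0.04  ]
 [0.4063 0.1955 0.04  ]
 [0.3199 0.2199 0.04  ]
 [0.3517 0.3344 0.04  ]]
[np.float64(0.089), np.float64(0.1187), np.float64(0.0898), np.float64(0.1189)] [0.37880604 0.26498952 0.04      ]
[[0.5475 0.3017 0.026 ]
 [0.5399 0.2939 0.026 ]
 [0.3704 0.3958 0.026 ]
 [0.3763 0.4052 0.026 ]]
[np.float64(0.2001), np.float64(0.011), np.float64(0.1978), np.float64(0.0111)] [0.45852168 0.3491586  0.026     ]
stop dir deg -31.03195976430998
blk -15.863935914584099
blk -15.784896694159707
blk -105.12266052207941
blk -105.51828466289999
bb1 [0.50357419 0.36405171 0.06      ]
bb2 [0.45334721 0.39431393 0.06      ]
rb [0.42157212 0.01608843 0.058     ] pen [0.49507449 0.06422627 0.01      ] [ 0.51670525 -0.06516635  0.01      ]
```

Measured sizes agree with the given ones (block 119 x 89 mm, stop 199 mm). The block must turn about +74° (CCW), with its near long face ending as the outer face. I'll push that face near its right corner, first approaching to a standoff at about (0.298, 0.243) with the jaws shut.

```bash
python3 -m handwheel '[[0.7,-3.08,-0.9,0,0,0.33,-1],[0.7,-3.08,-0.9,0,0,0.33,-1],[0.7,-3.08,-0.9,0,0,0.33,-1],[0.7,-3.08,-0.9,0,0,0.33,-1],[0.7,-3.08,-0.9,0,0,0.33,-1],[0.7,-3.08,-0.9,0,0,0.33,-1],[0.7,-3.08,-0.9,0,0,0.33,-1],[0.7,-3.08,-0.9,0,0,0.33,-1],[0.7,-3.08,-0.9,0,0,0.33,-1],[0.7,-3.08,-0.9,0,0,0.33,-1],[0.7,-3.08,-0.9,0,0,0.33,-1],[0.7,-3.08,-0.9,0,0,0.33,-1]]' 30; python3 -m handwheel '[[0,0,0,0,0,0,-1],[0,0,0,0,0,0,-1],[0,0,0,0,0,0,-1]]'
```

```text
time: 1.1
eef_pos: [0.2974, 0.2425, 0.1417]
tcp_rot: [0.132, 0.991, -0.0, -0.0]
contact_force: [0.9, 0.0, 0.2]
width: -0.0001
time: 1.35
eef_pos: [0.2976, 0.2448, 0.1424]
tcp_rot: [0.133, 0.991, 0.0, 0.0]
contact_force: [-0.3, 0.6, 0.2]
width: -0.0003
```

```bash
python3 -m handwheel '[[0,0,-1.8,0,0,0,-1],[0,0,-1.8,0,0,0,-1],[0,0,-1.8,0,0,0,-1],[0,0,-1.8,0,0,0,-1],[0,0,-1.8,0,0,0,-1],[0,0,-1.8,0,0,0,-1],[0,0,0,0,0,0,-1],[0,0,0,0,0,0,-1]]'; python3 - <<'E'
from h import *
a=capture("top");cv2.imwrite("pics/t1.png",cv2.resize(a[145:295,245:395],None,fx=4,fy=4,interpolation=cv2.INTER_CUBIC)[:,:,::-1])
b=capture("scene");cv2.imwrite("pics/s1.png",cv2.resize(b[130:280,250:450],None,fx=4,fy=4,interpolation=cv2.INTER_CUBIC)[:,:,::-1])
E
```

```text
time: 2.02
eef_pos: [0.2971, 0.2453, 0.0339]
tcp_rot: [0.131, 0.991, -0.001, -0.0]
contact_force: [-0.4, -0.1, 0.2]
width: -0.0
```

View pics/t1.png

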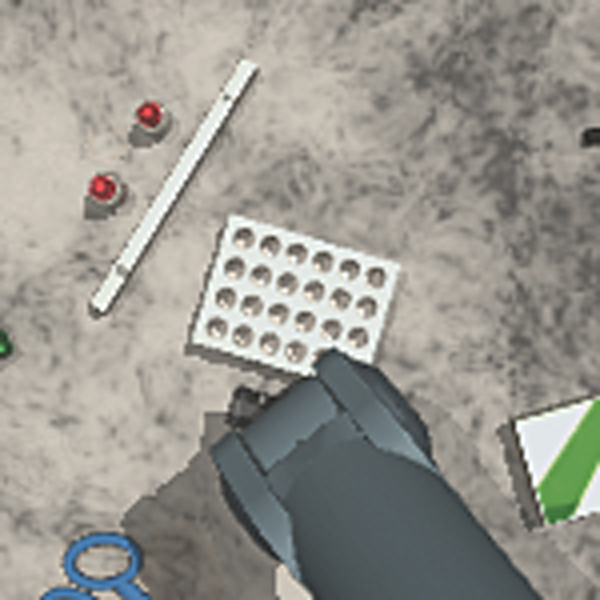

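View pics/s1.png

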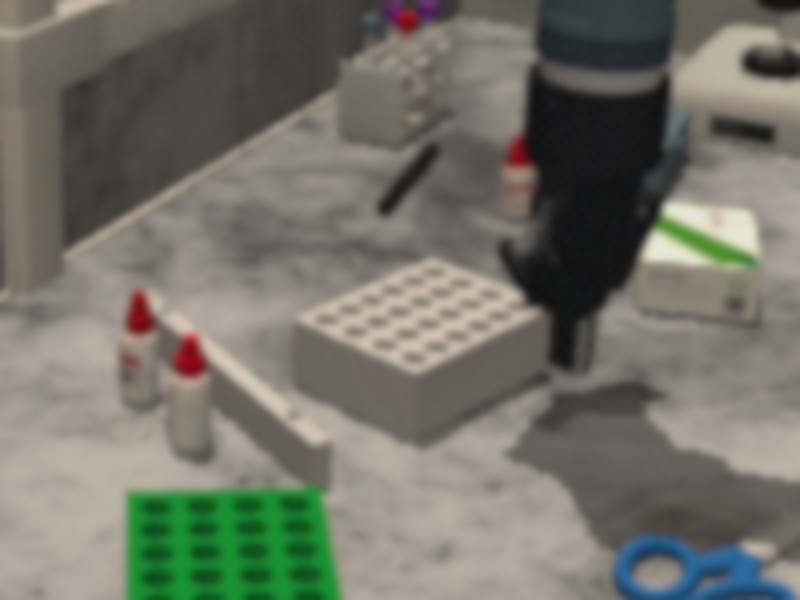

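```bash
python3 - <<'E'
import numpy as np
c=np.array([.3891,.3026]);r=np.array([-.0757,-.0643]);p=np.array([.2971,.2453])
for t in range(0,80,4):
    a=np.radians(t);q=c+np.array([[np.cos(a),-np.sin(a)],[np.sin(a),np.cos(a)]])@r
    print(t,q.round(4),((q-p)*100).round(2));p=q
E
```

```text
0 [0.3134 0.2383] [ 1.63 -0.7 ]
4 [0.3181 0.2332] [ 0.47 -0.51]
8 [0.3231 0.2284] [ 0.5  -0.48]
12 [0.3284 0.224 ] [ 0.53 -0.44]
16 [0.3341 0.2199] [ 0.56 -0.4 ]
20 [0.34   0.2163] [ 0.59 -0.36]
24 [0.3461 0.2131] [ 0.61 -0.32]
28 [0.3524 0.2103] [ 0.64 -0.28]
32 [0.359 0.208] [ 0.65 -0.23]
36 [0.3657 0.2061] [ 0.67 -0.19]
40 [0.3724 0.2047] [ 0.68 -0.14]
44 [0.3793 0.2038] [ 0.69 -0.09]
48 [0.3862 0.2033] [ 0.69 -0.04]
52 [0.3932 0.2034] [0.69 0.  ]
56 [0.4001 0.2039] [0.69 0.05]
60 [0.4069 0.2049] [0.69 0.1 ]
64 [0.4137 0.2064] [0.68 0.15]
68 [0.4204 0.2083] [0.67 0.2 ]
72 [0.4269 0.2107] [0.65 0.24]
76 [0.4332 0.2136] [0.63 0.29]
```

```bash
python3 -m handwheel '[[0.8,-0.35,0,0,0,0,-1],[0.8,-0.35,0,0,0,0,-1],[0.47,-0.51,0,0,0,4,-1],[0.5,-0.48,0,0,0,4,-1],[0.53,-0.44,0,0,0,4,-1],[0.56,-0.4,0,0,0,4,-1],[0.59,-0.36,0,0,0,4,-1],[0.61,-0.32,0,0,0,4,-1],[0,0,0,0,0,0,-1]]'; cat > shot.py <<'E'
from h import *;import sys
a=capture("top");cv2.imwrite(f"pics/{sys.argv[1]}.png",cv2.resize(a[145:265,245:395],None,fx=5,fy=5,interpolation=cv2.INTER_CUBIC)[:,:,::-1])
s=readout.read_state();print(s['time'],s['eef_pos'],s['contact_force'])
E
python3 shot.py t2
```

```text
time: 2.87
eef_pos: [0.3457, 0.2104, 0.0345]
tcp_rot: [-0.076, 0.997, -0.001, -0.002]
contact_force: [-3.7, -2.1, 1.7]
width: 0.0004
2.9167 [0.3457071  0.21055221 0.03444103] [-3.31840773 -1.93471535  2.58261971]
```

View pics/t2.png

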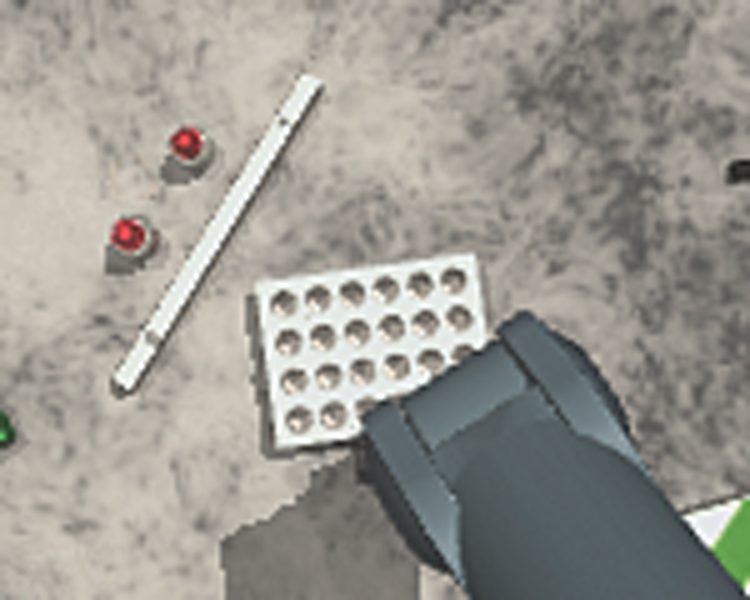

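The block has turned with the finger. Its top corners are now at crop (257,283), (473,254) and (278,447).

```bash
cat > pose.py <<'E'
# args: crop pixel far-left, far-right, near-left(block corners 0,1,3), -> pose in world & stop frame
from h import *
f=lambda p:((p[0]+.5)/5-.5+245,(p[1]+.5)/5-.5+145)
M=np.array([.4552,.3449]);A=np.radians(-31.1);yS=-np.array([np.cos(A),np.sin(A)]);xS=np.array([yS[1],-yS[0]])
def pose(p0,p1,p3):
    P=[ray("top",*f(p),.04)[:2] for p in(p0,p1,p3)]
    e=P[0]-P[1];g=P[0]-P[2]
    th=np.arctan2(e[1],e[0]);th2=np.arctan2(g[1],g[0])+np.pi/2
    c=(P[1]+P[2])/2;d=c-M
    print("len",np.linalg.norm(e),np.linalg.norm(g),"ang",np.degrees([th,th2]),"target 148.9","c",c,"stop xy mm",1000*d@xS,1000*d@yS)
    return c,th,P
E
python3 - <<'E'
from pose import *
c,th,P=pose((257,283),(473,254),(278,447))
E
```

```text
len 0.11801930322246793 0.08919740688903166 ang [98.45733456 98.32991999] target 148.9 c [0.39457186 0.26191647] stop xy mm -102.37251832613424 9.050126476775048
```

The pose matches the prediction to 2 mm, so I continue along the arc.

```bash
python3 -m handwheel '[[0.64,-0.28,0,0,0,4,-1],[0.65,-0.23,0,0,0,4,-1],[0.67,-0.19,0,0,0,4,-1],[0.68,-0.14,0,0,0,4,-1],[0.69,-0.09,0,0,0,4,-1],[0.69,-0.04,0,0,0,4,-1],[0.69,0,0,0,0,4,-1],[0.69,0.05,0,0,0,4,-1],[0.69,0.1,0,0,0,4,-1],[0,0,0,0,0,0,-1]]';python3 shot.py t3
```

```text
time: 3.75
eef_pos: [0.4077, 0.2018, 0.0342]
tcp_rot: [-0.38, 0.925, -0.001, -0.001]
contact_force: [-0.2, -3.5, -2.2]
width: 0.0004
3.8 [0.40764777 0.20189211 0.03415334] [-0.52801939 -5.46537443  0.2379118 ]
```

View pics/t3.png

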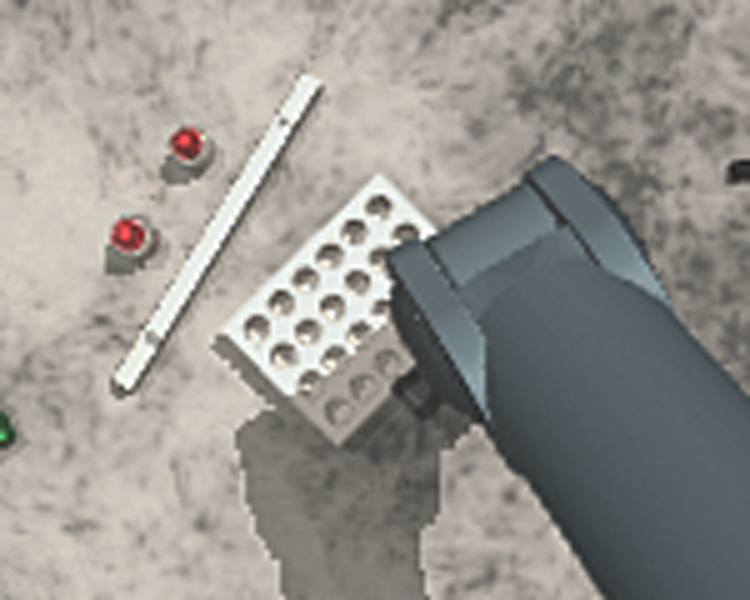

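Top corners are now at crop (222,332), (380,176) and (340,445).

```bash
python3 - <<'E'
from pose import *
c,th,P=pose((222,332),(380,176),(340,445))
tcp=np.array([.4077,.2019]);ex=np.array([np.sin(th),-np.cos(th)]);ey=np.array([np.cos(th),np.sin(th)])
print("tcp in block",(tcp-c)@ex*1000,(tcp-c)@ey*1000)
th0=th;cb=c+.041*ey  # COR
p=tcp
for t in range(4,24,4):
    a=np.radians(t);q=cb+np.array([[np.cos(a),-np.sin(a)],[np.sin(a),np.cos(a)]])@(tcp-cb);print(t,((q-p)*100).round(2));p=q
E
```

```text
len 0.12025107684310506 0.08818656205162988 ang [135.62824032 137.13097947] target 148.9 c [0.41623235 0.27077084] stop xy mm -83.60245383999137 -4.923463882832806
tcp in block -55.19684067394206 -42.063071170783715
4 [0.68 0.17]
8 [0.66 0.22]
12 [0.65 0.26]
16 [0.63 0.31]
20 [0.6  0.35]
```

```bash
python3 -m handwheel '[[0.68,0.17,0,0,0,4,-1],[0.66,0.22,0,0,0,4,-1],[0.65,0.26,0,0,0,4,-1],[0,0,0,0,0,0,-1],[-0.8,-1.3,0,0,0,0.6,-1],[-0.8,-1.3,0,0,0,0,-1],[0,0,0,0,0,0,-1]]';python3 shot.py t4
```

```text
time: 4.38
eef_pos: [0.41, 0.1826, 0.0342]
tcp_rot: [-0.478, 0.878, -0.0, -0.0]
contact_force: [-0.8, -1.0, 0.2]
width: -0.0002
4.4333 [0.41102741 0.18420277 0.03453913] [-0.14658817  0.96364839 -0.12986782]
```

View pics/t4.png

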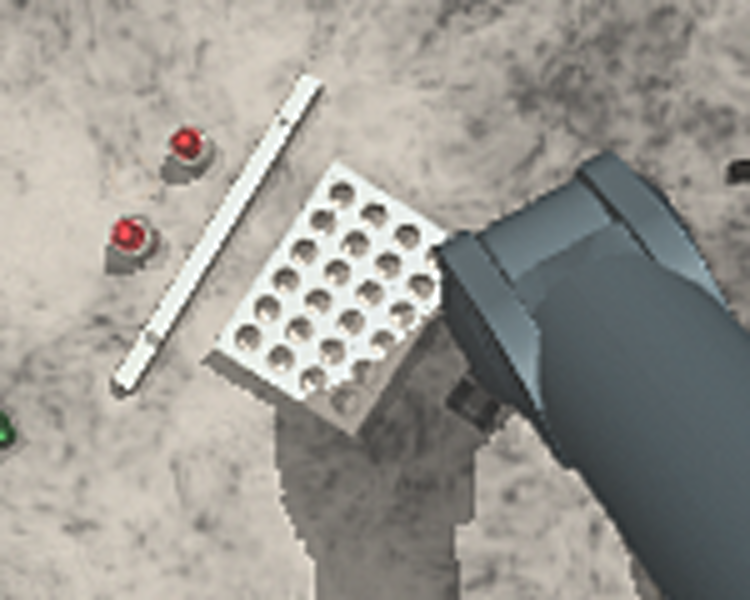

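Top corners are now at crop (214,345), (335,163) and (355,436). The block is nearly parallel to the stop.

```bash
python3 - <<'E'
from pose import *
c,th,P=pose((214,345),(335,163),(355,436))
from plant import readout
tcp=readout.read_state()['eef_pos'][:2]
ex=np.array([np.sin(th),-np.cos(th)]);ey=np.array([np.cos(th),np.sin(th)])
print(tcp,"tcp in block",(tcp-c)@ex*1000,(tcp-c)@ey*1000,"xS",xS,"yS",yS)
E
```

```text
len 0.11839321708826636 0.09056446275649291 ang [147.44476797 148.00146297] target 148.9 c [0.42207612 0.27905063] stop xy mm -73.49423994686086 -5.650503691537892
[0.41102741 0.18420277] tcp in block -85.89015062488428 -41.72614825195289 xS [0.51653333 0.85626708] yS [-0.85626708  0.51653333]
```

```bash
python3 -m handwheel '[[-1.2,0.72,0,0,0,0,-1],[-1.2,0.72,0,0,0,0,-1],[-1.2,0.72,0,0,0,0,-1],[0.62,1.03,0,0,0,0,-1],[0.62,1.03,0,0,0,0,-1],[0.26,0.43,0,0,0,0,-1],[0.26,0.43,0,0,0,0,-1],[0.26,0.43,0,0,0,0,-1],[0.26,0.43,0,0,0,0,-1],[0.26,0.43,0,0,0,0,-1],[0.26,0.43,0,0,0,0,-1],[0,0,0,0,0,0,-1]]';python3 shot.py t5
```

```text
time: 5.43
eef_pos: [0.4016, 0.249, 0.033]
tcp_rot: [-0.479, 0.878, -0.001, -0.004]
contact_force: [-2.7, -1.8, -2.0]
width: -0.0002
5.4833 [0.40197176 0.24975782 0.03295922] [-1.42891101 -2.97500067 -2.88395592]
```

View pics/t5.png

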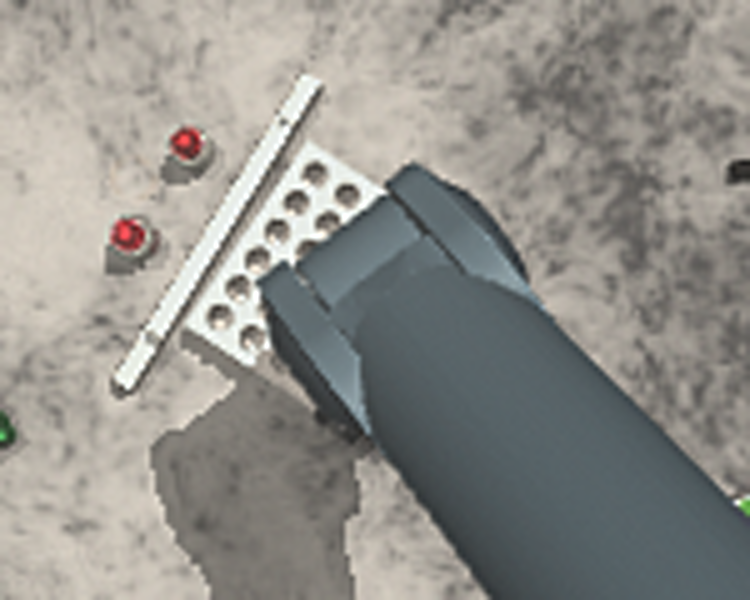

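The block is almost at the rail, with about 8 mm left. I'll close the gap slowly and watch the force.

```bash
python3 -m handwheel '[[0.13,0.22,0,0,0,0,-1],[0.13,0.22,0,0,0,0,-1],[0.13,0.22,0,0,0,0,-1],[0,0,0,0,0,0,-1]]'; python3 -m handwheel '[[0.1,0.17,0,0,0,0,-1],[0,0,0,0,0,0,-1]]'; python3 -m handwheel '[[0.1,0.17,0,0,0,0,-1],[0,0,0,0,0,0,-1]]'
```

```text
time: 5.82
eef_pos: [0.4058, 0.2556, 0.0329]
tcp_rot: [-0.479, 0.878, -0.002, -0.004]
contact_force: [-1.9, -7.4, -2.0]
width: 0.0001
time: 5.98
eef_pos: [0.4058, 0.2557, 0.0328]
tcp_rot: [-0.479, 0.878, -0.002, -0.005]
contact_force: [-3.3, -9.4, 2.3]
width: -0.0001
time: 6.15
eef_pos: [0.4058, 0.2556, 0.0328]
tcp_rot: [-0.479, 0.878, -0.003, -0.007]
contact_force: [-6.2, -12.4, 7.1]
width: 0.0002
```

```bash
python3 -m handwheel '[[0.13,0.22,0,0,0,0,-1],[0,0,0,0,0,0,-1],[0,0,0,0,0,0,-1]]'; python3 shot.py t6; python3 -m handwheel '[[-0.3,-0.5,0,0,0,0,-1],[-0.7,-1.2,0,0,0,0,-1],[-0.7,-1.2,0,0,0,0,-1],[-0.2,-1.2,2,0,0,0,-1],[0,-1,3,0,0,0,-1],[0,-2,3,0,0,0,-1],[0,-3,2,0,0,0,-1],[0,-3,2,0,0,0,-1],[0,-3,1,0,0,0,-1],[0,-3,0,0,0,0,-1],[0,0,0,0,0,0,-1]]'; python3 shot.py t7
```

```text
time: 6.4
eef_pos: [0.4058, 0.2557, 0.0328]
tcp_rot: [-0.478, 0.878, -0.004, -0.01]
contact_force: [-9.8, -15.6, 13.1]
width: 0.0001
6.45 [0.40585944 0.2557257  0.03281944] [ -8.27658327 -15.91947574  12.53737178]
time: 7.37
eef_pos: [0.3944, 0.0692, 0.1666]
tcp_rot: [-0.476, 0.879, -0.002, 0.003]
contact_force: [0.5, -0.4, -0.2]
width: -0.0001
7.4167 [0.39410593 0.07196129 0.16614941] [ 0.58910011  0.01958588 -0.41357598]
```

View pics/t7.png

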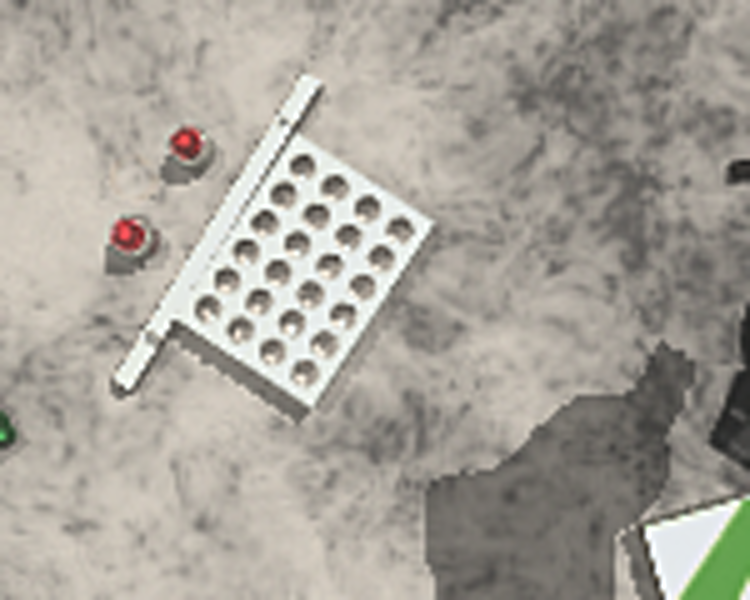

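The block lies against the rail. Its outer top corners are at crop (434,222) and (312,409), and the inner ones at (300,135) and (175,319). To check flushness precisely, I'll fit the edges and enlarge the joint.

```bash
python3 - <<'E'
from pose import *
a=capture("top");g=cv2.cvtColor(a,cv2.COLOR_RGB2GRAY).astype(np.float32)
def fit(p,q,z,lo=.1,hi=.9):
    # subpixel strongest edge along the normal of the crop-pixel line p-q
    p,q=np.array(f(p)),np.array(f(q));n=np.array([-(q-p)[1],(q-p)[0]]);n/=np.linalg.norm(n);s=np.arange(-2.5,2.51,.1);W=[]
    for t in np.linspace(lo,hi,25):
        m=p+t*(q-p);X=(m+s[:,None]*n).astype(np.float32)
        v=cv2.remap(g,X[:,0].copy(),X[:,1].copy(),cv2.INTER_LINEAR)[:,0]
        k=abs(np.gradient(cv2.GaussianBlur(v[:,None],(1,9),2)[:,0]));k[k<k.max()*.5]=0
        W.append(ray("top",*(m+n*(s@k/k.sum())),z)[:2])
    W=np.array(W);vx,vy,x,y=cv2.fitLine(W.astype(np.float32),cv2.DIST_HUBER,0,1e-4,1e-4).ravel()
    an=np.degrees(np.arctan2(vy,vx))%180
    r=(W-[x,y])@[-vy,vx]
    print("angle %.2f"%an,"rms mm %.2f"%(1000*r.std()),"mid",x,y);return np.array([x,y]),an
print("stop back");b=fit((113,381),(308,73),.026)
print("stop front, beyond block near end"); fit((308,73),(322,87),.026)
print("block outer");o=fit((312,409),(434,222),.04)
nb=np.array([np.sin(np.radians(b[1])),-np.cos(np.radians(b[1]))])
print("back-to-outer mm (expect 102)",1000*(b[0]-o[0])@nb)
c,th,P=pose((175,319),(300,135),(312,409))
c=a[150:230,265:340];cv2.imwrite("pics/t8.png",cv2.resize(c,None,fx=7,fy=7,interpolation=cv2.INTER_CUBIC)[:,:,::-1])
b=capture("scene");cv2.imwrite("pics/s8.png",cv2.resize(b[180:260,260:400],None,fx=5,fy=5,interpolation=cv2.INTER_CUBIC)[:,:,::-1])
E
```

```text
stop back
angle 149.32 rms mm 1.09 mid 0.46744365 0.35189143
stop front, beyond block near end
angle 8.52 rms mm 1.33 mid 0.5431515 0.29802218
block outer
angle 147.14 rms mm 0.55 mid 0.41739985 0.26192588
back-to-outer mm (expect 102) 102.907394
len 0.12058720127212691 0.08857953721424604 ang [146.95753638 147.53936678] target 148.9 c [0.43670736 0.30037625] stop xy mm -47.67628238359853 -7.163361381406709
```

```bash
ls pics
```

```text
crop0.png
s1.png
s8.png
scene0.png
t1.png
t2.png
t3.png
t4.png
t5.png
t6.png
t7.png
t8.png
top0.png
```

View pics/t8.png

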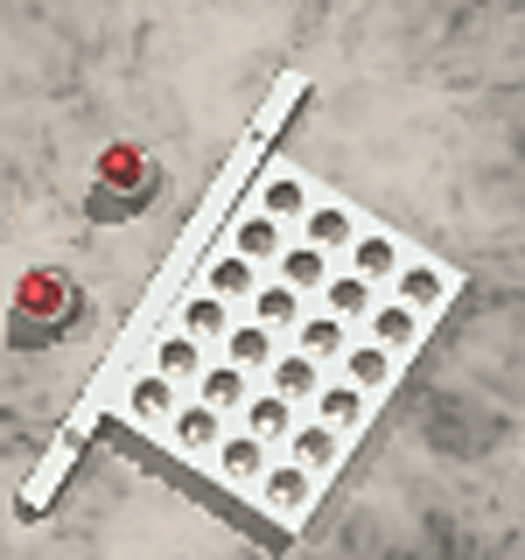

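View pics/s8.png

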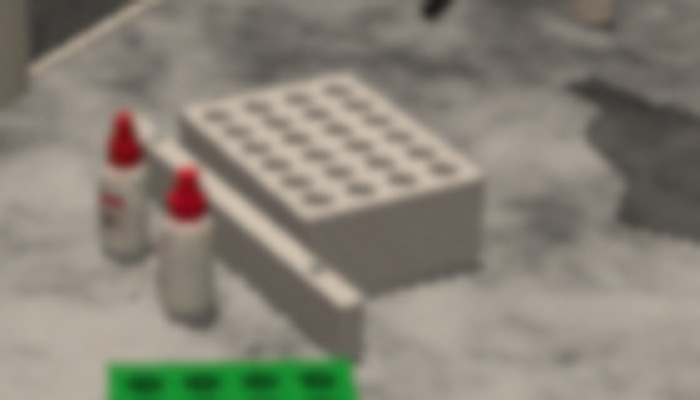

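The check fails: a dark wedge shows at the far end of the joint. The block's angle is about 147.2° against the stop's 149°, so there is a 3-4 mm gap at the far end, with contact at the near end. The hand itself stands at 147.2°, so the flat fist held the block there. To fix it, I'll push the outer face near its far corner with the hand turned +3°.

```bash
python3 -m handwheel '[[0.7,3.4,0,0,0,1,-1],[0.7,3.4,0,0,0,1,-1],[0.7,3.4,0,0,0,1,-1],[0.7,3.4,0,0,0,0,-1],[0,0,-1.9,0,0,0,-1],[0,0,-1.9,0,0,0,-1],[0,0,-1.9,0,0,0,-1],[0,0,-1.9,0,0,0,-1],[0,0,-1.9,0,0,0,-1],[0,0,-1.9,0,0,0,-1],[0,0,-1.9,0,0,0,-1],[0,0,0,0,0,0,-1]]'
```

```text
time: 8.52
eef_pos: [0.4165, 0.2109, 0.028]
tcp_rot: [-0.504, 0.864, 0.001, -0.003]
contact_force: [-0.8, 0.1, 0.5]
width: 0.0
```

```bash
python3 -m handwheel '[[0.8,-0.3,0.3,0,0,0,-1],[0.45,0.75,0,0,0,0,-1],[0.45,0.75,0,0,0,0,-1],[0.3,0.5,0,0,0,0,-1],[0,0,0,0,0,0,-1]]'; python3 -m handwheel '[[0.1,0.17,0,0,0,0,-1],[0,0,0,0,0,0,-1]]';python3 -m handwheel '[[0.1,0.17,0,0,0,0,-1],[0,0,0,0,0,0,-1]]';python3 -m handwheel '[[0.1,0.17,0,0,0,0,-1],[0,0,0,0,0,0,-1]]'
```

```text
time: 8.93
eef_pos: [0.4415, 0.23, 0.0359]
tcp_rot: [-0.504, 0.864, 0.0, 0.003]
contact_force: [-0.5, 0.1, 0.4]
width: -0.0002
time: 9.1
eef_pos: [0.4404, 0.229, 0.0347]
tcp_rot: [-0.503, 0.864, 0.0, 0.0]
contact_force: [-0.9, 0.8, -0.4]
width: -0.0002
time: 9.27
eef_pos: [0.4411, 0.2301, 0.0343]
tcp_rot: [-0.503, 0.864, -0.0, 0.0]
contact_force: [-0.5, -0.3, 0.1]
width: -0.0002
time: 9.43
eef_pos: [0.4423, 0.232, 0.0343]
tcp_rot: [-0.503, 0.864, 0.0, 0.0]
contact_force: [-0.1, 0.4, 0.1]
width: -0.0002
```

```bash
for i in 1; do python3 -m handwheel '[[0.1,0.17,0,0,0,0,-1],[0,0,0,0,0,0,-1]]'; python3 -m handwheel '[[0.1,0.17,0,0,0,0,-1],[0,0,0,0,0,0,-1]]'; python3 -m handwheel '[[0.1,0.17,0,0,0,0,-1],[0,0,0,0,0,0,-1]]'; done
```

```text
time: 9.6
eef_pos: [0.4424, 0.2321, 0.034]
tcp_rot: [-0.503, 0.865, -0.0, -0.002]
contact_force: [-1.1, -3.4, 3.4]
width: -0.0001
time: 9.77
eef_pos: [0.4425, 0.2322, 0.0337]
tcp_rot: [-0.502, 0.865, -0.001, -0.003]
contact_force: [-4.6, -5.2, 5.1]
width: 0.0001
time: 9.93
eef_pos: [0.4431, 0.2326, 0.0336]
tcp_rot: [-0.502, 0.865, -0.001, -0.004]
contact_force: [-4.1, -7.7, 6.6]
width: 0.0003
```

```bash
python3 -m handwheel '[[0.1,0.17,0,0,0,0,-1],[0,0,0,0,0,0,-1]]'; python3 -m handwheel '[[0.1,0.17,0,0,0,0,-1],[0,0,0,0,0,0,-1]]'; python3 -m handwheel '[[0.1,0.17,0,0,0,0,-1],[0,0,0,0,0,0,-1]]'; python3 -m handwheel '[[0.1,0.17,0,0,0,0,-1],[0,0,0,0,0,0,-1]]'; python3 shot.py t9
```

```text
time: 10.1
eef_pos: [0.4448, 0.2341, 0.0335]
tcp_rot: [-0.502, 0.865, -0.002, -0.004]
contact_force: [-1.2, -6.8, 2.7]
width: 0.0
time: 10.27
eef_pos: [0.4453, 0.2346, 0.0335]
tcp_rot: [-0.502, 0.865, -0.002, -0.005]
contact_force: [-3.6, -9.8, 7.2]
width: 0.0001
time: 10.43
eef_pos: [0.4452, 0.2346, 0.0332]
tcp_rot: [-0.501, 0.865, -0.003, -0.007]
contact_force: [-5.1, -12.5, 10.2]
width: 0.0001
time: 10.6
eef_pos: [0.4452, 0.2347, 0.0329]
tcp_rot: [-0.501, 0.865, -0.003, -0.009]
contact_force: [-6.9, -13.7, 12.2]
width: -0.0004
10.65 [0.44520394 0.23466614 0.03295609] [ -6.49430678 -14.52413325  11.71770806]
```

View pics/t9.png

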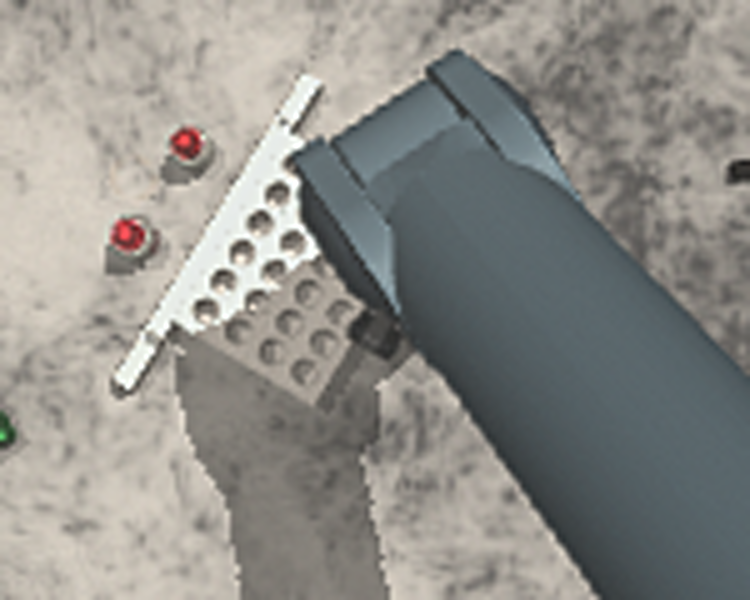

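The dark wedge is gone and the finger stopped firmly after about 3 mm. I retreat and measure again.

```bash
python3 -m handwheel '[[-0.3,-0.5,0,0,0,0,-1],[-0.7,-1.2,0,0,0,0,-1],[-0.7,-1.2,0,0,0,0,-1],[-0.2,-1.2,2,0,0,0,-1],[0,-1,3,0,0,0,-1],[0,-2,3,0,0,0,-1],[0,-3,2,0,0,0,-1],[-0.5,-3,2,0,0,0,-1],[-0.5,-3,1,0,0,0,-1],[-0.5,-1,0,0,0,0,-1],[0,0,0,0,0,0,-1],[0,0,0,0,0,0,-1]]'; python3 - <<'E'
from h import *
a=capture("top");cv2.imwrite("pics/t10.png",cv2.resize(a[150:230,265:340],None,fx=7,fy=7,interpolation=cv2.INTER_CUBIC)[:,:,::-1])
cv2.imwrite("pics/t10full.png",a[:,:,::-1])
b=capture("scene");cv2.imwrite("pics/s10.png",cv2.resize(b[160:260,260:420],None,fx=5,fy=5,interpolation=cv2.INTER_CUBIC)[:,:,::-1])
print(readout.read_state()['contact_force'])
E
```

```text
time: 11.65
eef_pos: [0.415, 0.0733, 0.164]
tcp_rot: [-0.503, 0.865, 0.0, 0.0]
contact_force: [0.5, 0.0, -0.0]
width: -0.0
[ 0.6280151  -0.33544319  0.72216804]
```

View pics/t10.png

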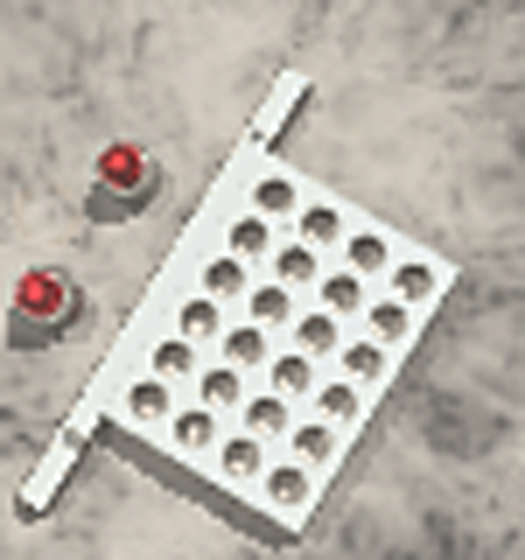

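View pics/s10.png

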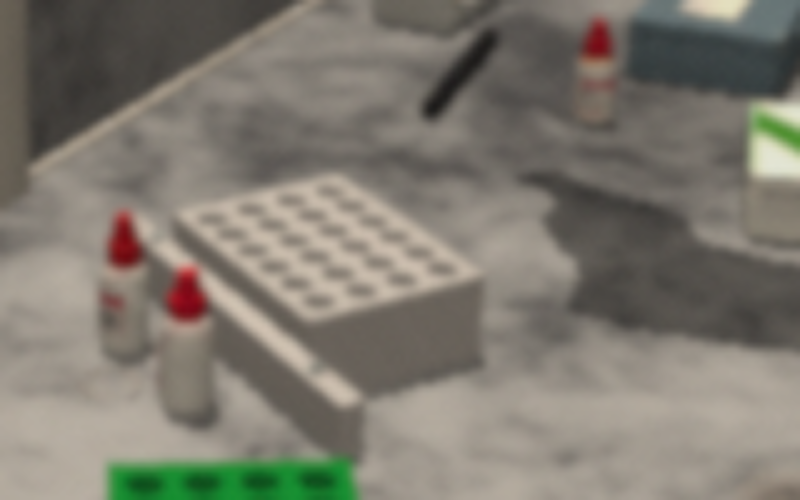

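View pics/t10full.png

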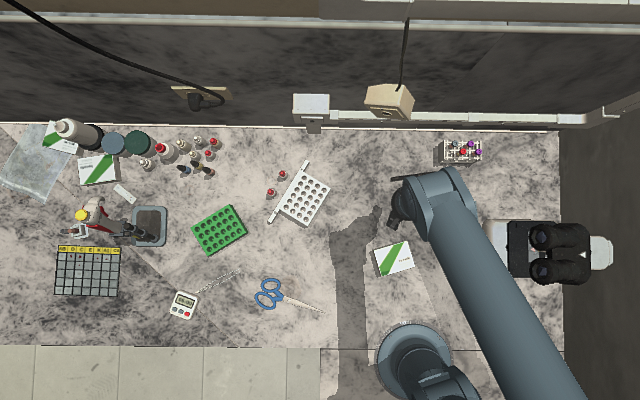

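The dark line is gone along the whole joint, and the bottles and pen stand as before. One edge fit should confirm the angle.

```bash
python3 - <<'E'
from pose import *
g=cv2.cvtColor(cv2.imread("pics/t10full.png"),cv2.COLOR_BGR2GRAY).astype(np.float32)
def fit(p,q,z,lo=.1,hi=.9):
    n=np.array([-(q-p)[1],(q-p)[0]]);n=n/np.linalg.norm(n);s=np.arange(-2.5,2.51,.1);W=[]
    for t in np.linspace(lo,hi,41):
        m=p+t*(q-p);X=(m+s[:,None]*n).astype(np.float32)
        v=cv2.remap(g,X[:,0].copy(),X[:,1].copy(),cv2.INTER_LINEAR)[:,0]
        k=abs(np.gradient(cv2.GaussianBlur(v[:,None],(1,9),2)[:,0]));k[k<k.max()*.5]=0
        W.append(ray("top",*(m+n*(s@k/k.sum())),z)[:2])
    W=np.array(W);vx,vy,x,y=cv2.fitLine(W.astype(np.float32),cv2.DIST_HUBER,0,1e-4,1e-4).ravel()
    return np.array([x,y]),np.degrees(np.arctan2(vy,vx))%180,1000*((W-[x,y])@[-vy,vx]).std()
h=lambda x,y:np.array([(x+.5)/7-.5+265,(y+.5)/7-.5+150])
b=fit(np.array(f((113,381))),np.array(f((308,73))),.026);o=fit(h(299,536),h(462,268),.04)
e1=fit(h(108,412),h(299,536),.04);e2=fit(h(268,150),h(462,268),.04)
print("stop back",b);print("outer",o);print("ends",e1[1:],e2[1:])
nb=np.array([np.sin(np.radians(149)),-np.cos(np.radians(149))]);print("back-outer",1000*(b[0]-o[0])@nb)
for P in((299,536),(462,268),(108,412),(268,150)):
    w=ray("top",*h(*P),.04)[:2]-M;print(P,(1000*w@xS).round(1),(1000*w@yS).round(1))
# well rows
E
```

```text
stop back (array([0.46259943, 0.35472375], dtype=float32), np.float32(149.37831), np.float64(0.9133323194716674))
outer (array([0.4157    , 0.26534447], dtype=float32), np.float32(149.30742), np.float64(0.3925263935223729))
ends (np.float32(59.20394), np.float64(0.692149246418162)) (np.float32(60.109737), np.float64(1.2178425630950944))
back-outer 100.76799197517349
(299, 536) -90.2 53.2
(462, 268) -88.8 -68.1
(108, 412) -2.3 51.5
(268, 150) -0.5 -67.4
```

```bash
python3 -c "
from plant import ticket; print(ticket.sign_off())"
```

```text
the job is handed in; nothing more can be done
None
```

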